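# Run along a curved row of vial caps and seat them

## Robot

A 6-joint arm with a two-finger parallel gripper is mounted at the origin on a cart in front of the work surface, level with it; the furniture and walls round the work are solid. World frame = base frame: x ahead of the robot, y to its left, z up, the work surface at z = 0. Lengths are in mm, angles in rad, forces in N, time in s.
With the tool pointing down it reaches from about 325 to 925 mm from the base axis. Payload 3.1 kg.
Tool frame: the origin (TCP) lies between the finger pads, 19 mm behind the fingertips; this is the grasp point; z points along the fingers, y is the line along which they close (so a half turn about z gives the same grasp; the last joint's range is limited). The gripper opens to 85 mm and grips with 20 to 120 N. Pads are 22 mm wide; open, the fingers measure 114 mm over their backs; the gripper's body (76 mm by 85 mm) begins 54 mm behind the grasp point. The pads swing forward as they close: fully open they stand 13 mm farther back than shut.
Start: joints at [-1.35, 0.217, 1.613, -0, 1.311, -0.112], TCP at [204.203, -590.712, 250] pointing down, gripper open.
Joint ranges: [-2.75, 2.75], [-0.78, 2.1], [0.31, 2.55], [-1.13, 4.27], [0.13, 2.63], [-2.58, 2.58]. Speed limits (rad/s): [2.79, 2.79, 3.14, 3.14, 3.14, 3.14].

## Interface

Orientations are given as a unit quaternion [w, x, y, z].
In Python, from plant import movep, move_straight, goto_joints, gripper_open, close_gripper, wait, inverse_kinematics, observe, capture, IKError, job_done gives the robot as it stands. Calls block until the motion is done:
- movep(position, orientation): joint-space move of the TCP to a pose.
- move_straight(position, vel=150, attitude=None): straight line of the TCP; attitude=None keeps the orientation; vel is the mean speed in mm/s.
- goto_joints(angles): joint-space move.
- gripper_open() and close_gripper(grip_force=None): open the fingers fully, or close them until they stop; grip_force is the grip in N (None keeps the last).
- wait(seconds).
- inverse_kinematics(position, orientation): joint angles nearest the present ones, or None.
- observe(): the state.
- capture(name): name is "side" or "top"; returns a dict with "color" (384x512x3 uint8, red, green, blue), "range_z" (384x512 float32, mm along the optical axis (not along the pixel's ray), 0 where there is no reading), "fovy" (degrees; the focal length in pixels is half the picture's height over the tangent of half this angle, whatever the lens; pixels are square), "cx", "cy" (the principal point, pixels), "rvec" (rotation vector, rad) and "tvec" (3), from world to camera coordinates, as OpenCV has them. Camera axes: x right, y down, z forward; pixel columns grow to the right and rows downward; lengths in mm; the calibration is good to about 2 mm. A picture is of the moment at which its call begins.
A pose or a line that the arm cannot do raises IKError and nothing moves.
- job_done(): hands the job in; it is judged then, once.
The state is a dict: "t": time; "q": joint angles; "joint_vel": joint speeds; "effort": joint torques, N m; "tool_pos": TCP position; "ee_rot": TCP orientation; "wrist_force": force on the tool from outside, world axes, zero at the start; "wrist_torque": the same for the moment, N m; "opening": finger opening in mm; "grasp_force": force on a finger pad.
Only numpy, scipy, OpenCV 4.12 (cv2) and the standard library are available. Lean on these libraries where they do the work, as an engineer would, in place of code of your own. Each camera call takes 0.05 s, during which the arm holds its last target. There are 200 camera calls.

## Task

The snap caps on the five vials in the curved sampler tray are standing proud. Starting at the blue cap, run your fingertips along the curved row to the other end in one pass, gently pressing each cap fully home in turn and staying over the row and within a couple of centimetres of the caps from the first to the last. Do not pick anything up; leave the tray, and the vial, beaker and stopper beside it, where they stand, and finish with the hand clear.

Things in the scene. Friction and masses are not known exactly. Their poses are not given: they have to be found in the camera images.
- tray: Loose curved sampler tray, a grey aluminium block (about 1.3 kg) bent to an arc of 115 degrees, 160 mm end to end, at any yaw. Flat deck 45 mm above the worktop, 50 mm wide. Origin on the underside, +z up, arc bulges to +x. Five round domed snap caps, 22 mm across, 32 mm apart, stand along the deck's middle in one curved row of radius 90 mm: one end cap blue, four white.
- arc_centre (a point): Centre of the arc on which the five caps lie (90 mm from each cap's axis), at deck height, in the open beside the tray's hollow side; moves with the tray.
- cap0_top (a point): Top of the dome of the blue first cap (blue, at one end of the row). As found it is 7.5 to 9 mm above the deck; pressed fully home, 4 mm above the deck (49 mm above the worktop).
- cap1_top (a point): Top of the dome of the second cap (white), counted from the blue one. As found it is 7.5 to 9 mm above the deck; pressed fully home, 4 mm above the deck (49 mm above the worktop).
- cap2_top (a point): Top of the dome of the third, middle cap (white), counted from the blue one. As found it is 7.5 to 9 mm above the deck; pressed fully home, 4 mm above the deck (49 mm above the worktop).
- cap3_top (a point): Top of the dome of the fourth cap (white), counted from the blue one. As found it is 7.5 to 9 mm above the deck; pressed fully home, 4 mm above the deck (49 mm above the worktop).
- cap4_top (a point): Top of the dome of the fifth, last cap (white), counted from the blue one. As found it is 7.5 to 9 mm above the deck; pressed fully home, 4 mm above the deck (49 mm above the worktop).
- cap0 (a joint): How far the blue first cap is pressed down, m: 0 = standing most proud, 0.005 = fully home against a solid stop. It starts between 0 and 0.0015, resists with about 4 N all the way down and stays where it is left; it cannot be pulled out.
- cap1 (a joint): How far the second cap is pressed down, m: 0 = standing most proud, 0.005 = fully home against a solid stop. It starts between 0 and 0.0015, resists with about 4 N all the way down and stays where it is left; it cannot be pulled out.
- cap2 (a joint): How far the third, middle cap is pressed down, m: 0 = standing most proud, 0.005 = fully home against a solid stop. It starts between 0 and 0.0015, resists with about 4 N all the way down and stays where it is left; it cannot be pulled out.
- cap3 (a joint): How far the fourth cap is pressed down, m: 0 = standing most proud, 0.005 = fully home against a solid stop. It starts between 0 and 0.0015, resists with about 4 N all the way down and stays where it is left; it cannot be pulled out.
- cap4 (a joint): How far the fifth, last cap is pressed down, m: 0 = standing most proud, 0.005 = fully home against a solid stop. It starts between 0 and 0.0015, resists with about 4 N all the way down and stays where it is left; it cannot be pulled out.
- vial_brown: Loose small vial with a black cap and brown content, 22 mm across, 50 mm tall, upright on the worktop on the hollow side of the tray; origin at the centre of its underside. Bystander.
- beaker_small: Loose small glass beaker, 45 to 49 mm across, 58 mm tall, upright on the worktop beside the outer side of the tray; origin at the centre of its underside. Bystander.
- red_stopper: Loose red rubber stopper, 32 mm across, 27 mm tall, on the worktop beside the outer side of the tray; origin at the centre of its underside. Bystander.

How it is judged:
By the outcome, as a careful person would: the job done as asked, in the order asked, and still so for the second after the job is handed in, with the robot touching nothing.
It also fails if it takes over 45 s, if anything falls off the work surface, if the arm or the gripper's body presses on something with over 40 N, if the wrist force passes 120 N, or if a joint passes its speed limit or range.

## Working session

There is one attempt and no reset: what is moved stays moved. The work goes in short steps, each a Python script; the robot and the scene stay as the last script left them, time stands still between calls to the robot, and variables do not carry over. Pictures are saved under pics/ and viewed, at most 10 in all, crops included, and the job is handed in when it is done.

```bash
ls; mkdir -p pics
python3 - <<'E'
from plant import *
import cv2,numpy as np
for n in("top","side"):
    c=capture(n); cv2.imwrite(f"pics/{n}0.png",c["color"][...,::-1]); np.savez(f"{n}0.npz",**c)
    print(n,c["fovy"],c["cx"],c["cy"],c["rvec"],c["tvec"],(c["range_z"]>0).mean())
print(observe())
E
```

```text
pics
top 51.0569490941392 252.95250025166823 195.19748287466984 [ 2.15547172 -2.13529373  0.19637032] [-101.43896005  511.7182972   849.00852021] 0.9960581461588541
side 45.34753391975814 257.2502691150513 191.94036070601607 [ 0.56664165 -2.55231586  1.29850932] [431.598732   230.6101256  645.58652043] 0.996063232421875
{'t': 0.1, 'q': array([-1.35017691e+00,  2.17724826e-01,  1.61475518e+00, -4.25059245e-06,
        1.31129673e+00, -1.12182872e-01]), 'joint_vel': array([ 0.00048118, -0.00046026, -0.00377357, -0.00092861,  0.00083707,
        0.00054385]), 'effort': array([-2.33164492e-04, -3.98074901e+01, -3.04970956e+01, -1.49499156e-04,
        4.25885853e-03, -1.14127400e-05]), 'tool_pos': array([ 204.06262487, -590.02579747,  248.77985446]), 'ee_rot': array([-1.09032688e-03,  9.86186567e-01,  1.65634726e-01, -6.12301981e-05]), 'wrist_force': array([-0.17243497,  0.30357038,  0.01663332]), 'wrist_torque': array([0.03350028, 0.05911511, 0.02736645]), 'grasp_force': 0.0, 'opening': 85.42449234778164}
```

View pics/top0.png

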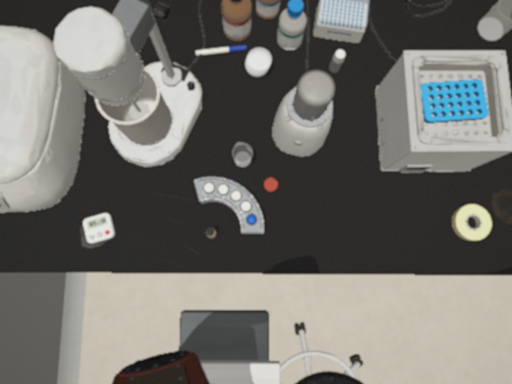

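View pics/side0.png

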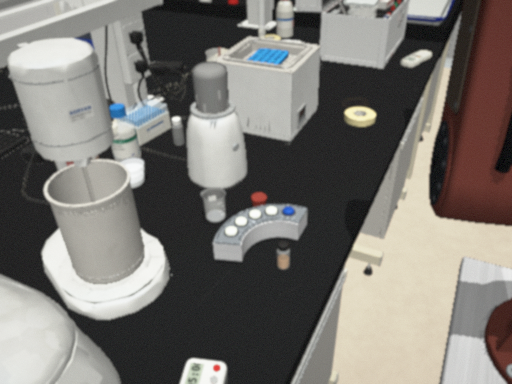

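Top view: blue cap at (251,219), white caps at (246,206), (236,195), (223,188), (209,187); vial (211,232), beaker (242,154), stopper (270,184). Side view: blue at (289,211), whites at about (272,210), (256,213), (241,221), (229,231).

```bash
cat > vis.py <<'E'
import numpy as np,cv2
from scipy.optimize import least_squares
SEED={"top":[(251,219),(246,206),(236,195),(223,188),(209,187)],"side":[(289,211),(272,210),(256,213),(241,221),(229,231)]}
def cam(c):
    f=192/np.tan(np.radians(float(c["fovy"]))/2); K=np.array([[f,0,c["cx"]],[0,f,c["cy"]],[0,0,1.]])
    R=cv2.Rodrigues(c["rvec"])[0]; return K,R,np.array(c["tvec"]).reshape(3)
def cents(c,n,r=6):
    out=[]
    im=c["color"].astype(float)
    for i,(u,v) in enumerate(SEED[n]):
        for _ in range(3):
            vv,uu=np.mgrid[int(round(v))-r:int(round(v))+r+1,int(round(u))-r:int(round(u))+r+1]
            p=im[vv,uu]; g=p[...,2]-p[...,0] if i==0 else p.min(-1)
            w=np.clip(g-(40 if i==0 else 195),0,40)*((uu-u)**2+(vv-v)**2<=r*r)
            u,v=(w*uu).sum()/w.sum(),(w*vv).sum()/w.sum()
        out.append((u,v,(w>0).sum()))
    return np.array(out)
def ray_z(c,uv,z):
    K,R,t=cam(c); d=R.T@np.linalg.inv(K)@np.array([uv[0],uv[1],1]); o=-R.T@t
    return o+d*(z-o[2])/d[2]
def tri(a,b,ua,ub):
    P=[]
    for c in(a,b): K,R,t=cam(c); P.append(K@np.c_[R,t])
    X=cv2.triangulatePoints(P[0],P[1],ua.T.astype(float),ub.T.astype(float)); return (X[:3]/X[3]).T
def fit(P):
    # model: 5 points, radius 90, pitch 32 (chord or arc ~ same)
    k=np.arange(5)-2; A=k*2*np.arcsin(16/90)
    s=1 if np.cross(P[2,:2]-P[0,:2],P[4,:2]-P[2,:2])>0 else -1
    m=lambda x:np.c_[x[0]+90*np.cos(x[2]+s*A),x[1]+90*np.sin(x[2]+s*A)]
    mid=P[2,:2]; ch=(P[0,:2]+P[4,:2])/2; d=mid-ch; th=np.arctan2(d[1],d[0]); c0=mid-90*d/np.linalg.norm(d)
    r=least_squares(lambda x:(m(x)-P[:,:2]).ravel(),[*c0,th]); return r.x,m(r.x),np.linalg.norm(m(r.x)-P[:,:2],axis=1)
def measure(a,b):
    ua,ub=cents(a,"top"),cents(b,"side"); T=tri(a,b,ua[:,:2],ub[:,:2]); return ua,ub,T
E
python3 - <<'E'
from vis import *
np.set_printoptions(precision=1,suppress=True)
a,b=dict(np.load("top0.npz")),dict(np.load("side0.npz"))
ua,ub,T=measure(a,b); print(ua,ub,T,sep="\n")
for nm,c,u in(("top",a,ua),("side",b,ub)):
    P=np.array([ray_z(c,x,52.5) for x in u]); print(nm,P[:,:2],*fit(P),np.linalg.norm(np.diff(P,axis=0),axis=1))
    K,R,t=cam(c)
    for x in u:
        z=c["range_z"][int(round(x[1])),int(round(x[0]))]; print(R.T@(z*np.linalg.inv(K)@[x[0],x[1],1]-t),end=' ')
    print()
print("tri",*fit(T))
for n,uv,z in(("vial",(211,232),50),("beaker",(242,150),58),("stopper",(270,184),27)): print(n,ray_z(a,uv,z))
for n,c in(("top",a),("side",b)):
    u=(ua,ub)[n=="side"]; x0,y0=u[:,:2].min(0)-50; im=c["color"][int(y0):int(y0)+140,int(x0):int(x0)+180,::-1]
    cv2.imwrite(f"pics/{n}_crop.png",cv2.resize(im,None,fx=4,fy=4,interpolation=2)); print(int(x0),int(y0))
E
```

```text
[[251.1 219.   82. ]
 [245.4 205.7  62. ]
 [235.5 195.1  60. ]
 [222.6 188.8  58. ]
 [208.4 187.1  60. ]]
[[288.1 210.2  94. ]
 [271.  209.7  76. ]
 [254.7 213.2  81. ]
 [240.8 220.4  83. ]
 [230.8 230.   90. ]]
[[459.1 -92.9  47. ]
 [488.1 -80.1  48.2]
 [511.3 -58.2  48.2]
 [525.2 -29.5  48.1]
 [528.6   2.   48.5]]
top [[458.7 -92.8]
 [487.6 -80. ]
 [510.7 -58.2]
 [524.5 -29.7]
 [527.9   1.7]] [438.2  -5.2  -0.6] [[458.2 -92.9]
 [487.6 -80.4]
 [510.8 -58.4]
 [524.8 -29.6]
 [527.9   2.2]] [0.5 0.4 0.2 0.4 0.6] [31.6 31.8 31.7 31.5]
[458.5 -92.8  54.5] [487.1 -80.   55.8] [510.6 -58.3  53.4] [524.3 -29.8  53.8] [527.9   1.7  52.3] 
side [[456.4 -86.4]
 [485.7 -75.1]
 [508.6 -53.4]
 [522.5 -24.8]
 [526.1   6. ]] [436.7   0.6  -0.6] [[455.7 -87.4]
 [485.3 -75.2]
 [508.7 -53.4]
 [523.1 -24.8]
 [526.5   7. ]] [1.2 0.4 0.1 0.6 1.1] [31.4 31.6 31.8 31. ]
[457.  -87.9  51.2] [485.4 -74.4  53.1] [508.6 -53.4  52.5] [522.7 -25.2  52.1] [525.4   7.2  53.6] 
tri [438.8  -5.1  -0.6] [[458.8 -92.9]
 [488.2 -80.3]
 [511.4 -58.3]
 [525.4 -29.5]
 [528.5   2.3]] [0.4 0.3 0.2 0.2 0.3]
vial [429.8  -6.4  50. ]
beaker [611.5 -71.2  58. ]
stopper [ 541.4 -135.4   27. ]
158 137
180 159
```

View pics/top_crop.png

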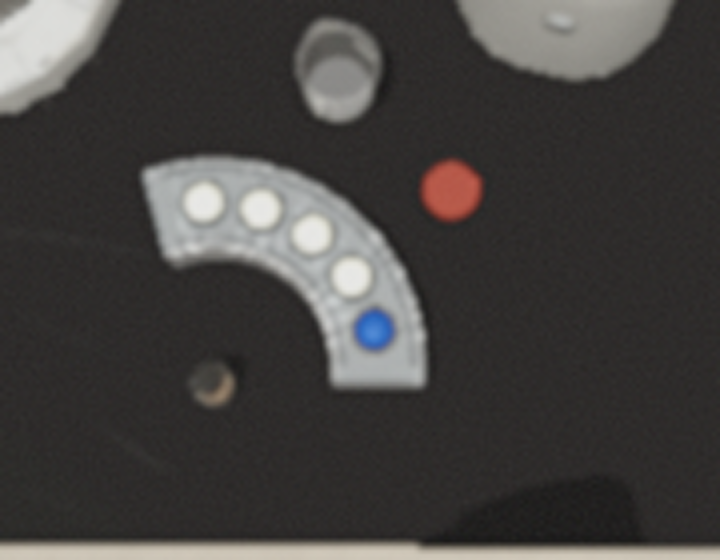

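View pics/side_crop.png

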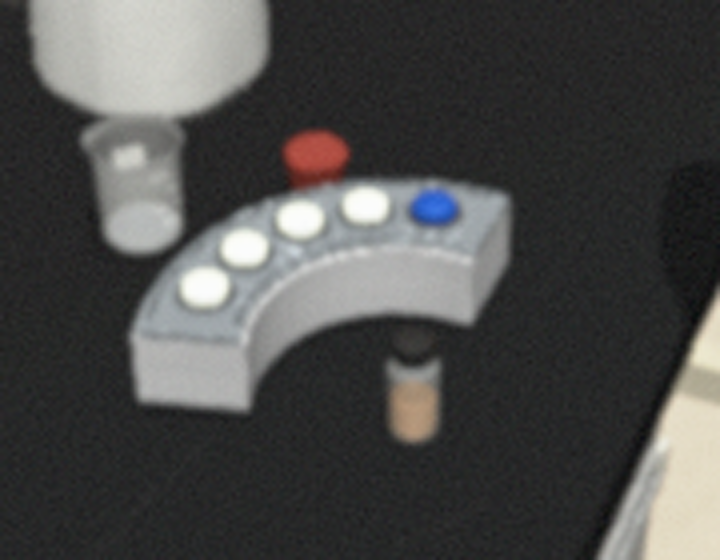

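Crops confirm the detections and the caps' order; vial and beaker stand well below gripper-body height. The two views differ by ~5 mm (calibration), so I'll hover with shut fingers and compare the fingertips with the caps directly.

Run:
```python
from plant import *
from vis import *
np.set_printoptions(precision=2,suppress=True)
q=[0,np.cos(.485),np.sin(.485),0]
for P in[(457.5,-90),(487,-78),(510,-56),(524,-27),(527,4)]: print(inverse_kinematics([*P,70],q))
close_gripper(20)
movep([457.5,-90,160],q); move_straight([457.5,-90,95],vel=120)
wait(.2); s=observe(); print(s["t"],s["tool_pos"],s["wrist_force"],s["opening"],s["ee_rot"])
for n in("side","top"):
    c=capture(n); np.savez(f"{n}1.npz",**c)
    K,R,t=cam(c); p=K@(R@(s["tool_pos"]-[0,0,19])+t); print(n,p/p[2])
    x,y=(215,110) if n=="side" else (180,140)
    im=cv2.resize(np.ascontiguousarray(c["color"][y:y+150,x:x+130,::-1]),None,fx=4,fy=4,interpolation=2); cv2.imwrite(f"pics/{n}1.png",im)
```

```text
[-0.34  0.13  2.1  -0.    0.91  0.26]
[-0.3   0.18  2.04 -0.    0.92  0.3 ]
[-0.25  0.22  1.99 -0.    0.93  0.35]
[-0.19  0.24  1.97 -0.    0.94  0.42]
[-0.13  0.24  1.96 -0.    0.94  0.48]
3.8 [458.41 -90.34  96.07] [-0.37 -1.18 -0.4 ] -0.07004718617165037 [0.   0.88 0.47 0.  ]
side [288.18 198.06   1.  ]
top [250.11 217.87   1.  ]
```

View pics/side1.png

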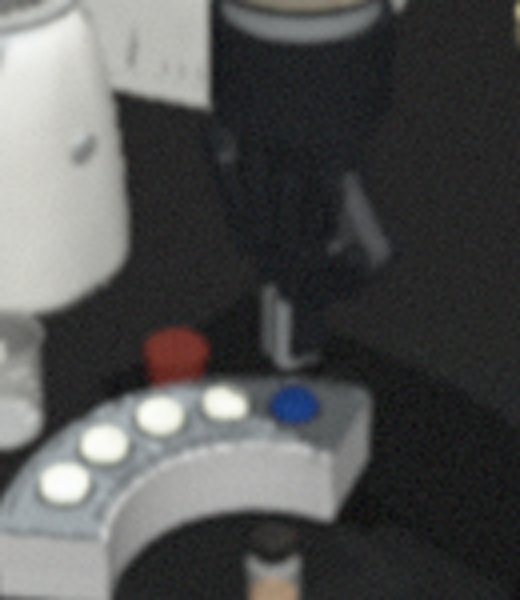

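View pics/top1.png

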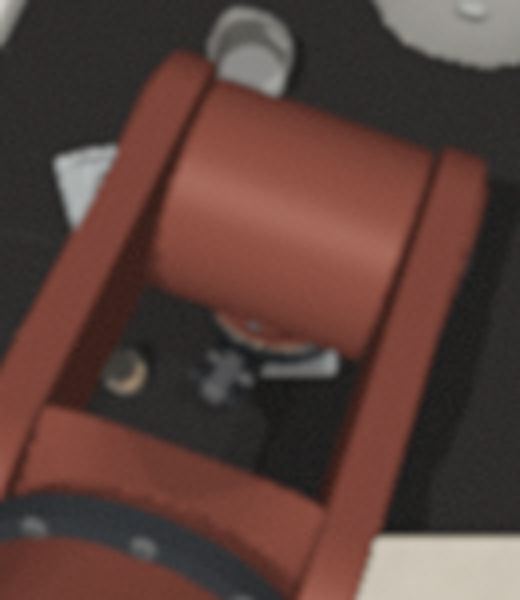

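Fingertips show at ≈(289,199) in the side view, against a projected (288.2,198.1), so the side camera is biased ~1 px; blue cap centre ≈ (458,-91). Press cap 0 under force guard.

```bash
cat > press.py <<'E'
from plant import *
from vis import *
np.set_printoptions(precision=1,suppress=True)
A=(np.arange(5)-2)*2*np.arcsin(16/90)
a,b=dict(np.load("top0.npz")),dict(np.load("side0.npz"))
x=[fit(np.array([ray_z(c,u,52.5) for u in cents(c,n)]))[0] for n,c in(("top",a),("side",b))]
C=np.array([437.8,-3.5]); th=(x[0][2]+x[1][2])/2
caps=np.c_[C[0]+90*np.cos(th+A),C[1]+90*np.sin(th+A)]
HOV=77
def fz(n=3):
    v=[]
    for _ in range(n): wait(.02); v.append(observe()["wrist_force"][2])
    return np.mean(v)
def press(i,lim=10):
    p=caps[i]; move_straight([*p,HOV],vel=40); wait(.1); f0=fz(4); log=[]
    for z in np.arange(HOV-2,63.9,-1.):
        move_straight([*p,z],vel=15); f=fz()-f0; log.append((z,round(float(observe()["tool_pos"][2]),1),round(float(f),1)))
        if f>lim: break
    s=observe(); print(i,p,"t",round(s["t"],2),"f0",round(float(f0),1),log,s["wrist_force"])
    move_straight([*p,HOV],vel=40)
E
python3 - <<'E'
from press import *
print(caps, x); press(0); print(observe()["t"])
E
```

```text
[[457.3 -91.4]
 [486.8 -79. ]
 [510.1 -57.1]
 [524.3 -28.4]
 [527.5   3.4]] [array([438.2,  -5.2,  -0.6]), array([436.7,   0.6,  -0.6])]
0 [457.3 -91.4] t 7.7 f0 0.1 [(np.float64(75.0), 75.0, 0.0), (np.float64(74.0), 74.0, -0.2), (np.float64(73.0), 72.9, 0.0), (np.float64(72.0), 72.1, 0.6), (np.float64(71.0), 71.2, 3.5), (np.float64(70.0), 70.1, 3.1), (np.float64(69.0), 69.0, 2.8), (np.float64(68.0), 68.0, 2.5), (np.float64(67.0), 67.3, 5.2), (np.float64(66.0), 67.2, 11.6)] [-2.7  1.  11.4]
8.125
```

Textbook trace: ~3 N plunge, then the solid stop at z ≈ 67.2. Continue along the row.

Run:
```python
from press import *
for i in range(1,5): press(i)
print(observe()["t"])
```

```text
1 [486.8 -79. ] t 12.28 f0 -0.4 [(np.float64(75.0), 74.9, 0.7), (np.float64(74.0), 74.0, 0.9), (np.float64(73.0), 72.9, 0.0), (np.float64(72.0), 71.9, 0.8), (np.float64(71.0), 71.2, 2.4), (np.float64(70.0), 70.2, 3.9), (np.float64(69.0), 69.0, 4.3), (np.float64(68.0), 68.0, 3.5), (np.float64(67.0), 67.4, 6.1), (np.float64(66.0), 67.2, 11.9)] [-3.8 -0.  11.5]
2 [510.1 -57.1] t 16.85 f0 0.2 [(np.float64(75.0), 74.9, 0.1), (np.float64(74.0), 74.0, -0.1), (np.float64(73.0), 73.0, -0.1), (np.float64(72.0), 72.0, -0.3), (np.float64(71.0), 71.2, 2.4), (np.float64(70.0), 70.2, 3.6), (np.float64(69.0), 69.0, 2.8), (np.float64(68.0), 67.9, 3.0), (np.float64(67.0), 67.4, 5.7), (np.float64(66.0), 67.2, 10.1)] [-3.9 -0.6 10.5]
3 [524.3 -28.4] t 21.43 f0 0.4 [(np.float64(75.0), 74.9, 0.0), (np.float64(74.0), 73.9, -0.2), (np.float64(73.0), 73.0, -0.6), (np.float64(72.0), 71.9, -0.7), (np.float64(71.0), 71.2, 0.9), (np.float64(70.0), 70.3, 3.0), (np.float64(69.0), 69.1, 2.9), (np.float64(68.0), 68.0, 2.4), (np.float64(67.0), 67.4, 5.3), (np.float64(66.0), 67.2, 10.3)] [-1.8  0.4 10.5]
4 [527.5   3.4] t 26.0 f0 -0.0 [(np.float64(75.0), 74.9, 0.2), (np.float64(74.0), 74.0, -0.1), (np.float64(73.0), 72.9, 0.1), (np.float64(72.0), 72.0, 0.6), (np.float64(71.0), 71.3, 3.1), (np.float64(70.0), 70.2, 3.5), (np.float64(69.0), 69.0, 4.0), (np.float64(68.0), 67.9, 2.8), (np.float64(67.0), 67.4, 5.5), (np.float64(66.0), 67.2, 10.1)] [-3.   0.1 10.8]
26.425
```

All five hit the stop at 67.2. Lift clear, retreat, check the scene.

Run:
```python
from press import *
move_straight([*caps[4],200],vel=150)
goto_joints([-1.35,.217,1.613,0,1.311,-.112]); wait(.3)
a2,b2=capture("top"),capture("side")
print(cents(a2,"top")[:,:2]-cents(a,"top")[:,:2],cents(b2,"side")[:,:2]-cents(b,"side")[:,:2],observe()["t"])
im=np.hstack([cv2.resize(np.ascontiguousarray(c["color"][y:y+150,x:x+130,::-1]),None,fx=3,fy=3) for c,x,y in((a2,180,130),(b2,200,160))]); cv2.imwrite("pics/end.png",im)
```

```text
[[-0.   0.1]
 [ 0.   0.2]
 [ 0.   0.2]
 [ 0.2  0.2]
 [ 0.1  0.3]] [[-0.1  1.1]
 [-0.   1.5]
 [-0.   1.6]
 [ 0.   1.4]
 [ 0.1  1.7]] 30.2
```

View pics/end.png

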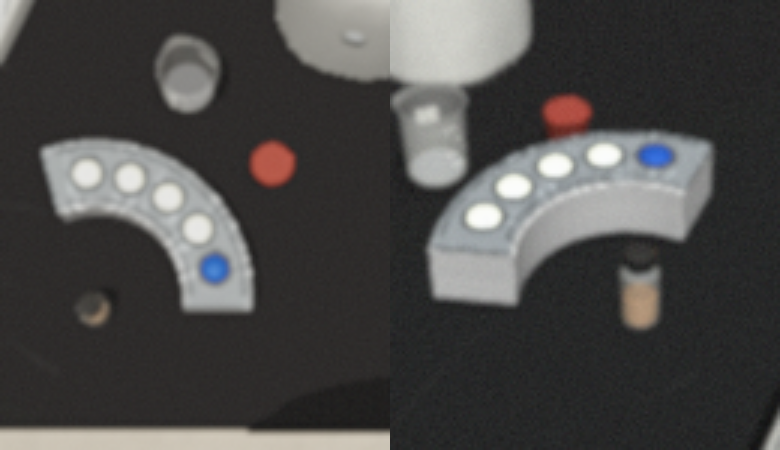

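The tray and bystanders have not moved. The caps sit 1.1–1.7 px lower in the side view and are flush with each other.

```bash
python3 -c "
from plant import *
print(job_done())"
```

```text
the job is handed in; nothing more can be done
None
```

I pressed all five caps to their stops in order from the blue one, in one pass at about 10–12 N each; the tray and bystanders did not visibly move, the hand finished clear, and I handed the job in at about 30 s.

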